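# Slide the hanging lamp round the bent rod to its stop

### The arm

A 6-joint arm with a two-finger parallel gripper is mounted at the origin on the work surface. World frame = base frame: x ahead of the robot, y to its left, z up, the work surface at z = 0. Lengths are in m, angles in degrees, forces in N, time in s.
With the tool pointing down it reaches from about 0.3 to 0.75 m from the base axis. Payload 8.5 kg.
Tool frame: the origin (TCP) lies at the very end of the fingers, on their centre line; the grasp point (between the pads) lies 19 mm behind it; z points along the fingers, y is the line along which they close (so a half turn about z gives the same grasp; the last joint's range is limited). The gripper opens to 85 mm and grips with 20 to 120 N. Pads are 22 mm wide; open, the fingers measure 114 mm over their backs; the gripper's body (76 mm by 85 mm) begins 54 mm behind the grasp point. The pads swing forward as they close: fully open they stand 13 mm farther back than shut.
Start: joints at [-87.737, 21.807, 74.336, -0, 83.858, -12.336], TCP at [0.139, -0.532, 0.231] pointing down, gripper open.
Joint ranges: [-178.18, 178.18], [-50.72, 133.34], [12.68, 142.11], [-81.47, 261.47], [9.98, 163.14], [-165.26, 165.26]. Speed limits (degrees/s): [136.94, 136.94, 180, 180, 180, 180].

### API

Orientations are given as a 3x3 rotation matrix whose columns are the frame's x, y, z axes.
In Python, from rig import env, optics, spotter gives the robot as it stands.
- The arm moves only by the shell command python3 -m crank 'ROWS' [FORCE]. ROWS is JSON, one flat list of numbers, 5 for each row, row after row: the finger opening in cm, from 0 to 8.54, then the shift along the tool's x, y, z in cm, then the turn about the tool's z in rad. A call has exactly 8 rows; each row shifts and turns the commanded pose from where the row before left it, along the tool's axes as they then stand; what a row does not reach is not made up. A row lasts 1/12 s, in which the tool goes at most 41.7 mm and 7.16 degrees, less where a joint would pass 70% of its speed; a pose out of reach is approached as far as the arm can. A call is refused whole if a number of a shift passes 4.17 or a number of a turn 0.125, either way. A call with a gripper value outside its range is refused whole. The fingers move at their own pace and stop on an object; FORCE is the grip in N (left out, the last holds). Time passes only in rows, so rows that do not move let the fingers close, or fill a call up. It gives the time, the measured TCP pose, the force, the opening and the grip force at its end, in the units of the state.
- env.observe(): the state, without advancing time (a new reading comes with each control period).
- optics.get_image(name): name is "scene" or "side" or "wrist"; returns a dict with "color" (420x560x3 uint8, red, green, blue), "intrinsics" (3x3 intrinsics, pixels), "distortion" ([k1, k2, p1, p2, k3] as OpenCV has them; the pictures are not rectified), "pose" (4x4, takes a point from camera to world coordinates). Camera axes: x right, y up, looking along -z (the intrinsics and any distortion apply to the point x, -y, -z); pixel columns grow to the right and rows downward; lengths in m; the calibration is good to about 2 mm. A picture is of the moment at which its call begins. There is no depth.
- env.close_job(): hands the job in; it is judged then, once.
Trained networks look in a picture, given as the dict that the camera call returned (one of the last four; its "shot" number tells which), for a name from the list of things; names that differ only in an ending like _2 or _b are one class to them, and where a whole thing is asked for, a point or a joint stands for the part that bears it (a point fixed in the world has none). Each returns a list of dicts, best first, with "score" (0 to 1); they miss things now and then, are a little off and sometimes report something else, mostly with a low value. They report only what shows in the picture. A call takes as long as a camera call.
- spotter.look_for(picture, query): "at" ([column, row] as shares, 0 to 1, of the picture: columns of its width, rows of its height, amid what is visible of it).
The state is a dict: "time_s": time; "q": joint angles; "qvel": joint speeds; "joint_efforts": joint torques, N m; "position": TCP position; "tool_rot": TCP orientation; "ft_force": force on the tool from outside, world axes, zero at the start; "wrist_torque": the same for the moment, N m; "grip_width": finger opening in m; "gripper_force": force on a finger pad.
Only numpy, scipy, OpenCV 4.12 (cv2) and the standard library are available. Lean on these libraries where they do the work, as an engineer would, in place of code of your own. Each camera call takes 0.05 s, during which the arm holds its last target. There are 200 camera calls.

### The job

Take the small hanging lamp by its black stem and slide it along the bent rod, round both corners and over the specimen stage, until it has pushed the aluminium sleeve of the stop fully home into its clamp; then let go and leave the lamp hanging there. Be gentle: never press the lamp against the rod or the stop harder than about 20 N, and leave the other things on the bench where they are.

Things in the scene. Friction and masses are not known exactly. Their poses are not given: they have to be found in the camera images.
- lamp_grip (a point): Middle of the lamp's upright black round stem (14 mm diameter, top 18 mm above, bottom 21 mm below). z up, x along the collar's bore. 31 mm below: axis of its steel collar (24 mm long, outside 20 mm, bore 12 mm), threaded on the 8 mm rod, hanging with the bore's top on it, 50 to 85 mm from the post at first. 85 mm below: underside of the 40 mm wide lamp head. About 0.16 kg, bottom-heavy, hangs upright.
- stand: White foot 80 mm in diameter with a post (head 26 mm wide, top 140 mm high); origin on the bench under the post, z up. The level rod (steel, 8 mm diameter, axis 130 mm high) is plugged into it: nominally from x = 0 along +x to corner1, then +y to corner2, then +x to rod_end. Really the rod is turned about the post by up to 0.09 rad either way, not measured: feel or see it.
- sleeve (a joint): Stop on the last leg: dark clamp (21 mm diameter, 22 mm long) with a bright sleeve (18 mm diameter, around the rod) standing out 11.5 mm towards the lamp. In m: 0 = fully out, 0.010 = fully home (1.5 mm still shows), on a solid end. The collar pushes it against about 4 N of friction; it stays where left. Its place is not measured: the sleeve's end starts 65 to 97 mm short of the rod's end.
- slidebox: Bystander: blue slide box 85 x 100 x 35 mm, origin at the centre of its underside.
- dish: Bystander: glass dish 90 mm in diameter, 15 mm high, origin at the centre of its underside.
- dropper: Bystander: amber bottle 36 mm in diameter, 75 mm high, origin at the centre of its underside.
- corner1 (a point): Nominal first corner (fixed to the stand, at 150, 0, 130 mm in its frame): where the axes of the first leg and the cross leg would meet; the rod bends left there with 40 mm radius. The true corner is up to 14 mm off. Axes as the stand's.
- corner2 (a point): Nominal second corner (at 150, 110, 130 mm in the stand's frame): axes of cross leg and last leg meet; the rod bends right with 40 mm radius. The true corner is up to 17 mm off.
- rod_end (a point): Nominal end of the last leg (at 340, 110, 130 mm in the stand's frame), held by a far foot with a 22 mm wide, 140 mm high head. True end up to 33 mm off. A black specimen stage 36 mm high is under the last leg.

How it is judged:
By the outcome, as a careful person would: the job done as asked, in the order asked, and still so for the second after the job is handed in, with the robot touching nothing.
It also fails if it takes over 72 s, if anything falls off the work surface, if the arm or the gripper's body presses on something with over 40 N, if the wrist force passes 120 N, or if a joint passes its speed limit or range.

## Working session

There is one attempt and no reset: what is moved stays moved. The work goes in short steps, Python scripts to look and compute and a shell command to move; the robot and the scene stay as the last step left them, time stands still between calls to the robot, and variables do not carry over. Pictures are saved under pics/ and viewed, at most 10 in all, crops included, and the job is handed in when it is done.

```bash
ls; mkdir -p pics; python3 - <<'E'
from rig import env, optics, spotter
import cv2,numpy as np
s=env.observe(); print(s['time_s'],s['position'],s['tool_rot'],s['grip_width'],s['ft_force'])
ims=[]
for n in("scene","side"):
    p=optics.get_image(n); ims.append(p['color'])
    print(n,p['intrinsics'],p['distortion'],p['pose'])
    for q in("lamp_grip","stand","sleeve","slidebox","dish","dropper"):
        print(q,[(np.round(np.array(d['at'])*[560,420],1),round(d['score'],2)) for d in spotter.look_for(p,q)[:2]])
    cv2.imwrite(f"pics/{n}0.png",cv2.resize(p['color'][:,:,::-1],(784,588)))
E
```

```text
pics
0.0 [ 0.13861759 -0.53192456  0.23070063] [[ 9.67725080e-01  2.52008263e-01 -6.15490354e-05]
 [ 2.52008066e-01 -9.67723956e-01  1.50997423e-03]
 [ 3.20963507e-04 -1.47675079e-03 -9.99998858e-01]] 0.08512216657605706 [-0.51645965  0.03820967 -0.21719775]
scene [[504.12473372   0.         279.16674155]
 [  0.         504.12473372 202.42430281]
 [  0.           0.           1.        ]] [-0.18059658  0.          0.          0.          0.        ] [[-0.25098568 -0.52010133  0.816395    1.31839926]
 [ 0.96797695 -0.13034185  0.2145498   0.18003294]
 [-0.0051772   0.84410047  0.53616004  0.63166736]
 [ 0.          0.          0.          1.        ]]
lamp_grip [(array([321.7, 191.2]), 0.87)]
stand [(array([350.8, 228.5]), 0.62)]
sleeve [(array([204.2, 201.3]), 0.66)]
slidebox [(array([313.4, 266.2]), 0.86)]
dish [(array([306.3, 204.7]), 0.76), (array([351.6, 227.1]), 0.51)]
dropper [(array([252.6, 197.3]), 0.53)]
side [[441.81022952   0.         270.25789435]
 [  0.         441.81022952 200.84196437]
 [  0.           0.           1.        ]] [-0.03571596  0.          0.          0.          0.        ] [[ 0.9910904   0.08235118 -0.10468098  0.46129158]
 [-0.13226527  0.70102675 -0.70076201 -0.57337845]
 [ 0.01567559  0.70836415  0.70567309  0.67343   ]
 [ 0.          0.          0.          1.        ]]
lamp_grip [(array([215.6, 186.2]), 0.78)]
stand [(array([212.9, 205.7]), 0.65)]
sleeve [(array([303.4, 251.3]), 0.58)]
slidebox [(array([290.4, 205.4]), 0.66)]
dish [(array([171.3, 236.8]), 0.73)]
dropper [(array([200.3, 283.5]), 0.59)]
```

View pics/scene0.png

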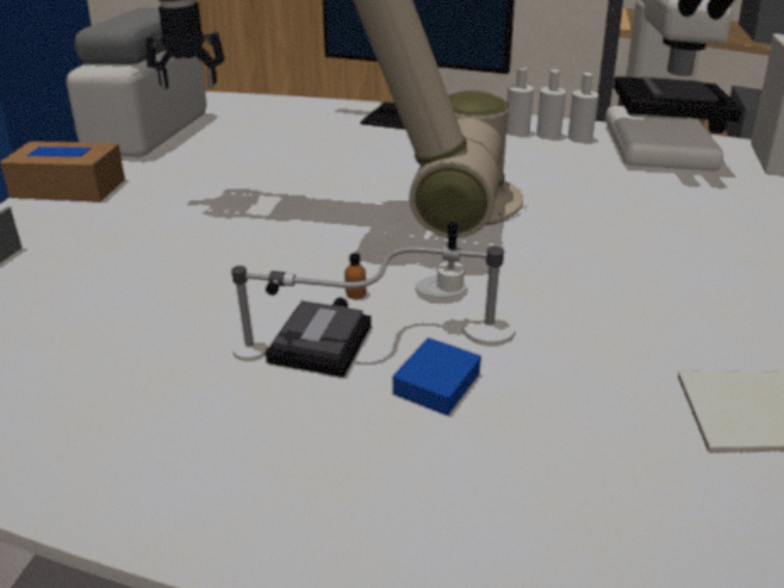

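View pics/side0.png

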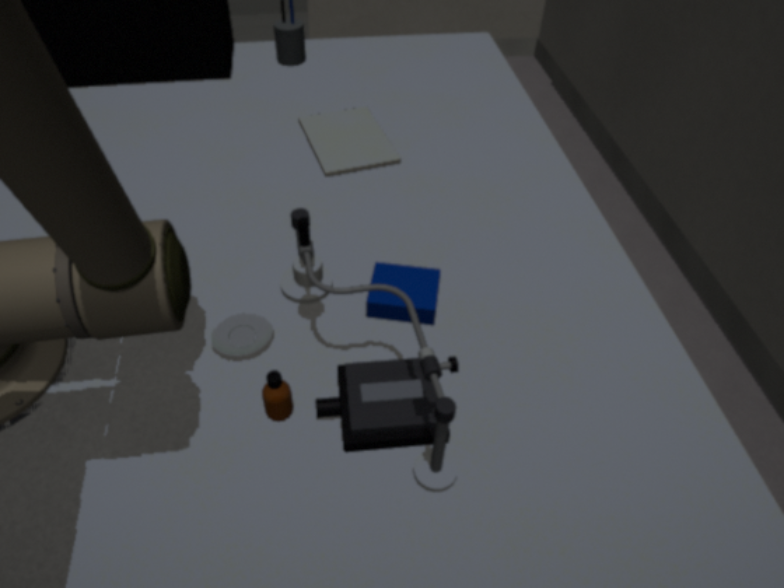

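The scene view shows the post at (495,257), the far head at (239,272), and the stop near (280,280). In the side view they are at (300,215), (444,407) and (432,362). The lamp hangs close to the post. I'll crop the rod next.

```bash
cat > h.py <<'E'
from rig import env, optics, spotter
import cv2,numpy as np
def ray(p,uv):
    K=np.array(p['intrinsics']);D=np.array(p['distortion']);T=np.array(p['pose'])
    n=cv2.undistortPoints(np.array(uv,float).reshape(-1,1,2),K,D).reshape(-1,2)
    d=np.c_[n[:,0],-n[:,1],-np.ones(len(n))]@T[:3,:3].T
    return T[:3,3],d
def onz(p,uv,z):
    o,d=ray(p,uv); return o+d*((z-o[2])/d[:,2])[:,None]
def proj(p,X):
    K=np.array(p['intrinsics']);D=np.array(p['distortion']);T=np.array(p['pose'])
    c=(np.atleast_2d(X)-T[:3,3])@T[:3,:3]; c=c*[1,-1,-1]
    return cv2.projectPoints(c.reshape(-1,1,3),np.zeros(3),np.zeros(3),K,D)[0].reshape(-1,2)
E
python3 - <<'E'
from h import *
for n,(c0,c1,r0,r1,k) in {"scene":(160,370,150,260,3.8),"side":(190,340,140,345,2.9)}.items():
    p=optics.get_image(n)
    im=cv2.resize(p['color'][r0:r1,c0:c1,::-1],None,fx=k,fy=k,interpolation=cv2.INTER_CUBIC)
    cv2.imwrite(f"pics/{n}1.png",im); print(im.shape)
E
```

```text
(418, 798, 3)
(594, 435, 3)
```

View pics/scene1.png

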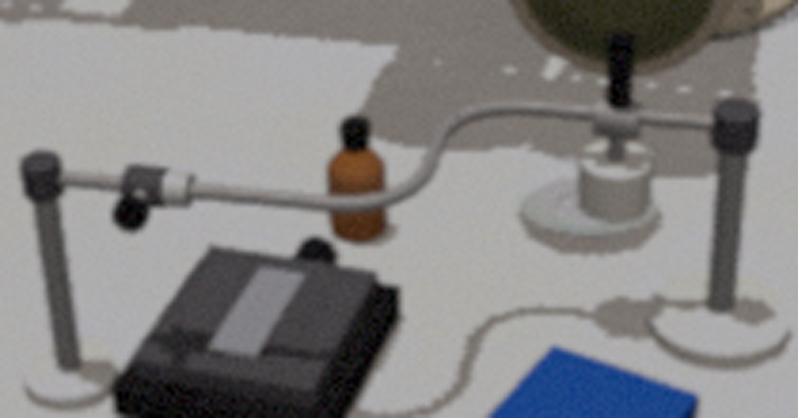

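View pics/side1.png

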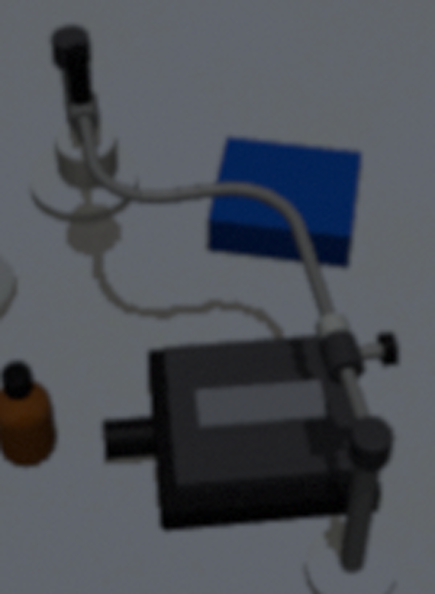

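The scene crop shows the rod from the post (735,105) through bends at about (465,115) and (410,190) to the sleeve end (192,188) and far head (42,160). The lamp stem is at (620,72). In the side crop the bends are at (100,170) and (280,205), and the sleeve end is at (328,315). Next I'll fit the rod model to these points.

```bash
cat > fit.py <<'E'
from h import *
from scipy.optimize import least_squares
from scipy.spatial import cKDTree
def path(a,step=.001,z=.13):
    x,y,th,L1,L2,L3=a; r=.04
    P=[np.c_[np.arange(0,L1-r,step),np.zeros(len(np.arange(0,L1-r,step)))]]
    t=np.arange(0,np.pi/2,step/r); P.append(np.c_[L1-r+r*np.sin(t),r-r*np.cos(t)])
    s=np.arange(r,L2-r,step); P.append(np.c_[0*s+L1,s])
    P.append(np.c_[L1+r-r*np.cos(t),L2-r+r*np.sin(t)])
    s=np.arange(L1+r,L1+L3,step); P.append(np.c_[s,0*s+L2])
    P=np.vstack(P); c,s=np.cos(th),np.sin(th)
    return np.c_[x+c*P[:,0]-s*P[:,1],y+s*P[:,0]+c*P[:,1],np.full(len(P),z)]
E
python3 - <<'E'
from fit import *
S=np.array([(700,123),(660,121),(560,110),(520,108),(490,108),(470,115),(450,130),(438,150),(428,172),(410,190),(380,202),(340,204),(300,199),(250,193),(210,189),(90,180),(60,178)])/3.8+[160,150]
Q=np.array([(88,145),(97,165),(115,183),(140,193),(170,195),(210,189),(240,187),(265,193),(285,208),(298,228),(308,255),(320,290),(348,385),(360,415)])/2.9+[190,140]
ps=optics.get_image("scene");pq=optics.get_image("side")
hs=np.array([[735,105],[42,158]])/3.8+[160,150];hq=np.array([[71,36],[371,428]])/2.9+[190,140]
A=onz(ps,hs,.14);B=onz(pq,hq,.14);print("heads\n",A,B)
def res(a):
    out=[]
    P=path(a[:6])
    for p,uv,h,off in((ps,S,hs,a[6:8]),(pq,Q,hq,a[8:10])):
        pr=proj(p,P)+off
        d,i=cKDTree(pr).query(uv); t=np.gradient(pr,axis=0)[i]; t/=np.linalg.norm(t,axis=1)[:,None]
        e=uv-pr[i]; out+=list(e[:,0]*t[:,1]-e[:,1]*t[:,0])
        e=np.array([P[0],P[-1]])+[0,0,.008]
        out+=list(((h-proj(p,e)-off)*.5).ravel()); out+=list(off*.7)
    return np.array(out)
d=A[1]-A[0]
best=None
for th in np.radians([-60,-90,-110,-130]):
    f=least_squares(res,[*A[0,:2],th,.15,.11,.19,0,0,0,0],x_scale=[.01]*6+[1]*4,diff_step=1e-4,loss='soft_l1')
    if best is None or f.cost<best.cost: best=f
f=best;print(f.cost,np.round(f.x,4));np.set_printoptions(precision=2,suppress=True);print(f.fun)
np.save('a.npy',f.x)
def tri(u1,u2):
    o1,d1=ray(ps,np.array(u1)/3.8+[160,150]-f.x[6:8]);o2,d2=ray(pq,np.array(u2)/2.9+[190,140]-f.x[8:10]);d1=d1[0];d2=d2[0]
    s=np.linalg.lstsq(np.c_[d1,-d2],o2-o1,rcond=None)[0]
    return np.round((o1+s[0]*d1+o2+s[1]*d2)/2,4),np.linalg.norm(o1+s[0]*d1-o2-s[1]*d2)
th=f.x[2];R=np.array([[np.cos(th),np.sin(th)],[-np.sin(th),np.cos(th)]])
for n,u,v in(("sleeve end",(192,188),(328,315)),("clamp mid",(143,184),(342,353)),("stem",(620,72),(77,80)),("stemtop",(620,36),(77,62)),("stembot",(620,103),(78,102)),("drop",(355,125),(17,375)),("end",(42,158),(371,428)),("post",(735,105),(71,36))):
    X,e=tri(u,v);print(n,X,round(e,4),"standframe",R@(X[:2]-f.x[:2]))
print(spotter.look_for(ps,"lamp_grip")[0]['at'],spotter.look_for(pq,"lamp_grip")[0]['at'])
E
```

```text
heads
 [[ 0.4455065   0.10281016  0.14      ]
 [ 0.58251189 -0.22602908  0.14      ]] [[ 0.45153125  0.09932145  0.14      ]
 [ 0.58502908 -0.22637851  0.14      ]]
3.021947206630535 [ 0.4513  0.1028 -1.4993  0.1477  0.1091  0.1895  0.6164 -0.3563  0.2986
  0.6875]
[ 0.1   0.51 -0.08  0.23 -0.4  -0.04  0.58  0.19 -0.16  0.15  0.4   0.1
 -0.23 -0.55 -0.59  0.09  0.32 -0.07 -0.97 -0.35 -0.51  0.43 -0.25 -0.89
  0.41  0.39  0.   -0.6  -0.4  -0.09  0.15 -0.33 -0.04  0.32  0.47 -0.61
  0.09 -0.09 -0.2   0.28 -0.47  0.21  0.48]
sleeve end [ 0.58 -0.15  0.13] 0.0027 standframe [0.26 0.11]
clamp mid [ 0.58 -0.17  0.13] 0.0018 standframe [0.28 0.11]
stem [0.45 0.04 0.15] 0.0014 standframe [ 0.06 -0.  ]
stemtop [0.45 0.04 0.17] 0.0059 standframe [ 0.06 -0.  ]
stembot [0.45 0.04 0.13] 0.0014 standframe [ 0.06 -0.  ]
drop [ 0.41 -0.12  0.07] 0.001 standframe [ 0.22 -0.06]
end [ 0.58 -0.23  0.14] 0.0005 standframe [0.34 0.11]
post [0.45 0.1  0.14] 0.0019 standframe [ 0. -0.]
[0.5743, 0.46] [0.3875, 0.4469]
```

```bash
python3 - <<'E'
from fit import *
a=np.load('a.npy');ps=optics.get_image("scene");pq=optics.get_image("side")
th=a[2];R=np.array([[np.cos(th),np.sin(th)],[-np.sin(th),np.cos(th)]])
def tri(u1,u2):
    o1,d1=ray(ps,np.array(u1)-a[6:8]);o2,d2=ray(pq,np.array(u2)-a[8:10]);d1=d1[0];d2=d2[0]
    s=np.linalg.lstsq(np.c_[d1,-d2],o2-o1,rcond=None)[0]
    return (o1+s[0]*d1+o2+s[1]*d2)/2
T=np.eye(3)
for n,u,v in(("sl",(192,188),(328,315)),("stem",(620,72),(77,80))):
    X=tri(np.array(u)/3.8+[160,150],np.array(v)/2.9+[190,140]);print(n,(X*1000).round(1),(R@(X[:2]-a[:2])*1000).round(1))
g=[np.array(spotter.look_for(p,"lamp_grip")[0]['at'])*[560,420] for p in(ps,pq)]
X=tri(*g);print("net",(X*1000).round(1),(R@(X[:2]-a[:2])*1000).round(1))
s=env.observe();t=np.array([*(a[:2]+R.T@[.061,0]),.2])
print(t,"toolmove cm",np.array(s['tool_rot']).T@(t-s['position'])*100)
E
```

```text
sl [ 579.2 -147.3  132.3] [258.5 109.7]
stem [452.8  41.  153.7] [61.7 -2.9]
net [450.2  40.3 106. ] [62.2 -5.6]
[0.45566809 0.04192071 0.2       ] toolmove cm [ 45.15077159 -47.57046417   3.13193502]
```

```bash

python3 -m crank '[8.5,1.88,-1.98,0,0, 8.5,1.88,-1.98,0,0, 8.5,1.88,-1.98,0,0, 8.5,1.88,-1.98,0,0, 8.5,1.88,-1.98,0,0, 8.5,1.88,-1.98,0,0, 8.5,1.88,-1.98,0,0, 8.5,1.88,-1.98,0,0]' 20
python3 -m crank '[8.5,1.88,-1.98,0,0, 8.5,1.88,-1.98,0,0, 8.5,1.88,-1.98,0,0, 8.5,1.88,-1.98,0,0, 8.5,1.88,-1.98,0,0, 8.5,1.88,-1.98,0,0, 8.5,1.88,-1.98,0,0, 8.5,1.88,-1.98,0,0]'
python3 -m crank '[8.5,1.88,-1.98,0,0, 8.5,1.88,-1.98,0,0, 8.5,1.88,-1.98,0,0, 8.5,1.88,-1.98,0,0, 8.5,1.88,-1.98,0,0, 8.5,1.88,-1.98,0,0, 8.5,1.88,-1.98,0,0, 8.5,1.88,-1.98,0,0]'
python3 -m crank '[8.5,0,0,0,0.061, 8.5,0,0,0,0.061, 8.5,0,0,0,0.061, 8.5,0,0,0,0, 8.5,0,0,0,0, 8.5,0,0,0,0, 8.5,0,0,0,0, 8.5,0,0,0,0]'
python3 - <<'E'
from h import *
p=optics.get_image("wrist");print(np.array(p['pose']).round(3),spotter.look_for(p,"lamp_grip")[:2])
cv2.imwrite("pics/w0.png",p['color'][:,:,::-1])
E
```

```text
time_s: 1.87
position: [0.2447, -0.3398, 0.2314]
tool_rot: [[0.968, 0.252, 0.0], [0.252, -0.968, -0.0], [0.0, 0.0, -1.0]]
ft_force: [0.7, -0.6, 0.4]
grip_width: 0.085
gripper_force: 0.0
time_s: 2.53
position: [0.3503, -0.1486, 0.2315]
tool_rot: [[0.968, 0.252, 0.0], [0.252, -0.968, -0.0], [0.0, 0.0, -1.0]]
ft_force: [1.2, -0.0, 0.9]
grip_width: 0.085
gripper_force: 0.0
time_s: 3.2
position: [0.456, 0.0428, 0.2315]
tool_rot: [[0.968, 0.252, 0.0], [0.252, -0.968, -0.0], [0.0, 0.0, -1.0]]
ft_force: [0.2, -1.3, 0.2]
grip_width: 0.085
gripper_force: 0.0
time_s: 3.87
position: [0.4555, 0.0413, 0.2314]
tool_rot: [[0.997, 0.072, 0.0], [0.072, -0.997, -0.0], [0.0, 0.0, -1.0]]
ft_force: [-0.3, 0.1, -0.1]
grip_width: 0.0849
gripper_force: 0.0
[[ 0.072  0.951  0.3    0.532]
 [-0.997  0.069  0.022  0.046]
 [ 0.001 -0.301  0.954  0.374]
 [ 0.     0.     0.     1.   ]] [{'at': [0.4861, 0.4762], 'score': 0.78}, {'at': [0.3887, 0.4319], 'score': 0.75}]
```

View pics/w0.png

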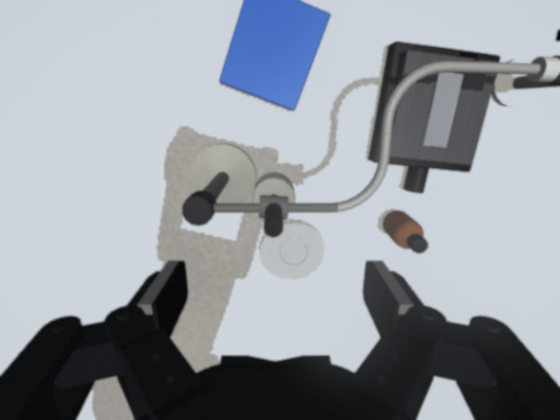

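The wrist view shows the first leg at row 208 (columns 215–340), the cross leg at column 387, the last leg at row 68 and the sleeve end at column 540. The stem runs from (273,205) up to its top near (274,228).

```bash
python3 - <<'E'
from fit import *
a=np.load('a.npy');p=optics.get_image("wrist")
th=a[2];R=np.array([[np.cos(th),np.sin(th)],[-np.sin(th),np.cos(th)]])
L=lambda uv,z:(R@(onz(p,uv,z)[:,:2]-a[:2]).T).T*1000
print(L([(230,208),(250,208),(300,208),(340,208),(387,130),(386,150),(450,68),(530,68),(539,68)],.13).round(1))
print("stem mid",L([(274,221)],.159),"top",L([(274,229)],.177),"post",L([(199,208)],.14))
# row/col profiles for subpixel
g=p['color'].astype(int).sum(2)
for c in(235,245,310,330): print(c,g[200:217,c])
print(g[130,376:398]);print(g[60:77,520])
print((proj(p,path(a[:6])[[30,90,150]])).round(1))
E
```

```text
[[ 24.7  -2.9]
 [ 41.5  -2.9]
 [ 83.3  -2.9]
 [116.8  -2.8]
 [149.7  61.1]
 [150.5  45.6]
 [192.9 107. ]
 [255.8 108.9]
 [263.1 109.1]]
stem mid [[61.58919923 -3.63640122]] top [[61.63370859 -2.81102551]] post [[1.27798781 0.35292077]]
235 [446 438 399 334 289 290 314 326 335 323 305 338 453 581 629 637 638]
245 [450 448 417 351 297 295 314 331 335 319 304 310 366 441 469 473 469]
310 [633 616 547 415 328 320 337 348 347 338 334 372 478 587 630 634 637]
330 [636 618 547 418 332 329 341 351 349 343 336 376 483 588 629 637 637]
[157 153 163 180 201 242 296 351 400 447 488 515 513 483 436 366 297 276
 279 286 283 288]
[629 617 568 482 441 454 470 477 469 453 426 388 343 371 482 520 418]
[[236.2 204.7]
 [308.2 204.7]
 [373.  181.3]]
```

```bash

python3 -m crank '[8.5,-0.25,0,0.8,0, 8.5,0,0,1.2,0, 8.5,0,0,1.4,0, 8.5,0,0,1.4,0, 8.5,0,0,1.4,0, 8.5,0,0,1.4,0, 8.5,0,0,1.2,0, 8.5,0,0,0,0]' 20
python3 -m crank '[1.2,0,0,0,0, 1.2,0,0,0,0, 1.2,0,0,0,0, 1.2,0,0,0,0, 1.2,0,0,0,0, 1.2,0,0,0,0, 1.2,0,0,0,0, 1.2,0,0,0,0]' 20
python3 - <<'E'
from h import *
p=optics.get_image("wrist")
cv2.imwrite("pics/w1.png",p['color'][:,:,::-1])
E
```

```text
time_s: 4.68
position: [0.4515, 0.0413, 0.141]
tool_rot: [[0.997, 0.072, -0.005], [0.072, -0.997, 0.001], [-0.005, -0.001, -1.0]]
ft_force: [-0.1, 0.1, -1.0]
grip_width: 0.0855
gripper_force: 0.0
time_s: 5.35
position: [0.4531, 0.0411, 0.1436]
tool_rot: [[0.997, 0.072, 0.001], [0.072, -0.997, -0.0], [0.001, 0.0, -1.0]]
ft_force: [-0.2, 0.7, 2.8]
grip_width: 0.0132
gripper_force: 20.6
```

View pics/w1.png

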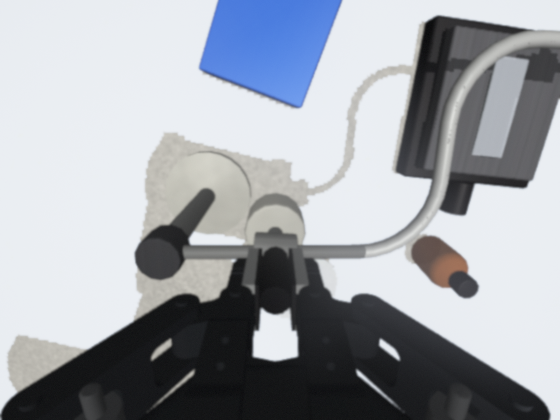

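The lamp stem is held at (273,270), with the first leg at row 251, the cross leg near column 446 and the last leg near row 38. I'll lift it 2 mm to centre the collar and measure the leg offsets.

```bash

python3 -m crank '[1.2,0,0,-0.1,0, 1.2,0,0,-0.1,0, 1.2,0,0,0,0, 1.2,0,0,0,0, 1.2,0,0,0,0, 1.2,0,0,0,0, 1.2,0,0,0,0, 1.2,0,0,0,0]' 
python3 - <<'E'
from h import *
p=optics.get_image("wrist");s=env.observe()
g=cv2.cvtColor(p['color'],cv2.COLOR_RGB2GRAY).astype(int)
print(s['ft_force'],s['wrist_torque'])
R=np.array(s['tool_rot']);T=lambda uv:(((onz(p,uv,.13)-s['position'])@R)*1000).round(1)[:,:2]
print(T([(200,251),(340,251),(370,249),(447,140),(444,160),(449,120),(530,39),(545,38)]))
print(g[240:265,215]);print(g[240:265,340]);print(g[135,430:465]);print(g[25:55,548])
print(T([(287,236),(262,236)]))
E
```

```text
time_s: 6.07
position: [0.453, 0.0412, 0.1453]
tool_rot: [[0.997, 0.072, -0.0], [0.072, -0.997, 0.0], [-0.0, -0.0, -1.0]]
ft_force: [-0.0, 0.1, -1.8]
grip_width: 0.0135
gripper_force: 20.1
[ 0.75074043  0.3221616  -1.49568673] [-0.02069585 -0.04433661 -0.00805688]
[[ -0.3 -42. ]
 [ -0.3  37.6]
 [  0.8  54.6]
 [ 62.   89. ]
 [ 51.7  89. ]
 [ 72.   88.4]
 [110.7 123.1]
 [111.4 130.8]]
[238 235 223 181 126 102 105 112 118 124 131 134 130 126 121 118 123 150
 177 188 190 191 193 194 195]
[236 232 215 167 127 117 122 127 131 134 137 136 136 133 130 131 152 196
 227 235 236 236 237 236 236]
[ 73  87  97 103 104  98  88  79  88 105 121 136 148 159 172 184 194 195
 194 196 194 188 175 151 123 107 102 102 102 101 101 102 101 102 102]
[235 235 235 234 225 197 170 170 178 184 189 189 189 188 184 180 173 165
 156 144 129 112  94  81  79  73  68  65  63  62]
[[ 8.9  7.3]
 [ 8.9 -6.6]]
```

The weight reads about 1.6 N, so the lamp hangs free of the rod. I'll slide it along the first leg.

```bash

python3 -m crank '[1.2,0,0.2,0,0, 1.2,0,0.4,0,0, 1.2,0,0.5,0,0, 1.2,0,0.6,0,0, 1.2,0,0.6,0,0, 1.2,0,0.6,0,0, 1.2,0,0.5,0,0, 1.2,0,0.4,0,0]' 
python3 -m crank '[1.2,0.03,0.4,0,0, 1.2,0.03,0.4,0,0, 1.2,0.05,0.38,0,-0.098, 1.2,0.02,0.38,0,-0.098, 1.2,0.02,0.38,0,-0.098, 1.2,0.02,0.38,0,-0.098, 1.2,0,0,0,0, 1.2,0,0,0,0]' 
```

```text
time_s: 6.78
position: [0.4558, 0.0025, 0.1453]
tool_rot: [[0.997, 0.071, 0.0], [0.071, -0.997, -0.0], [0.0, 0.0, -1.0]]
ft_force: [-0.0, -0.5, -1.9]
grip_width: 0.0133
gripper_force: 20.1
time_s: 7.45
position: [0.4612, -0.0193, 0.1453]
tool_rot: [[0.896, 0.445, -0.0], [0.445, -0.896, 0.0], [-0.0, -0.0, -1.0]]
ft_force: [-0.5, -0.4, -2.3]
grip_width: 0.0132
gripper_force: 20.1
```

```bash

python3 -m crank '[1.2,0.02,0.38,0,-0.098, 1.2,0.02,0.38,0,-0.098, 1.2,0.02,0.38,0,-0.098, 1.2,0.02,0.38,0,-0.098, 1.2,0,0,0,0, 1.2,0,0,0,0, 1.2,0,0,0,0, 1.2,0,0,0,0]' 
python3 - <<'E'
from h import *
p=optics.get_image("wrist");s=env.observe()
cv2.imwrite("pics/w2.png",p['color'][:,:,::-1]);print(s['ft_force'],s['wrist_torque'])
E
```

```text
time_s: 8.12
position: [0.4704, -0.0309, 0.1453]
tool_rot: [[0.658, 0.753, -0.0], [0.753, -0.658, 0.0], [0.0, -0.0, -1.0]]
ft_force: [-0.2, 0.3, -2.6]
grip_width: 0.0133
gripper_force: 20.1
[ 0.49783703  0.55630873 -1.85700859] [ 0.04684545 -0.06913013 -0.01480612]
```

View pics/w2.png

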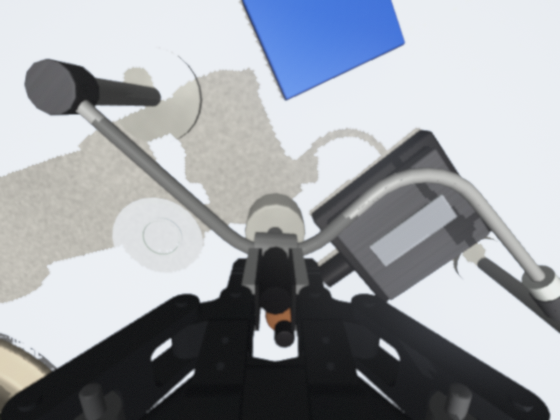

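The collar sits centred mid-bend at about (275,242), and the rod leaves it symmetrically. I'll continue.

```bash

python3 -m crank '[1.2,0.02,0.38,0,-0.098, 1.2,0.02,0.38,0,-0.098, 1.2,0.02,0.38,0,-0.098, 1.2,0.02,0.38,0,-0.098, 1.2,0,0,0,0, 1.2,0,0,0,0, 1.2,0,0,0,0, 1.2,0,0,0,0]' 
python3 -m crank '[1.2,0.02,0.38,0,-0.098, 1.2,0.02,0.38,0,-0.098, 1.2,0.0,0.38,0,-0.098, 1.2,-0.02,0.38,0,-0.098, 1.2,0,0,0,0, 1.2,0,0,0,0, 1.2,0,0,0,0, 1.2,0,0,0,0]' 
python3 - <<'E'
from h import *
p=optics.get_image("wrist");s=env.observe()
cv2.imwrite("pics/w3.png",p['color'][:,:,::-1]);print(s['ft_force'],s['wrist_torque'])
E
```

```text
time_s: 8.83
position: [0.4835, -0.0384, 0.1453]
tool_rot: [[0.319, 0.948, -0.0], [0.948, -0.319, 0.0], [0.0, -0.0, -1.0]]
ft_force: [0.2, 0.8, -1.0]
grip_width: 0.0135
gripper_force: 20.1
time_s: 9.5
position: [0.4984, -0.041, 0.1454]
tool_rot: [[-0.067, 0.998, -0.0], [0.998, 0.067, 0.0], [0.0, -0.0, -1.0]]
ft_force: [-1.3, 0.6, -1.1]
grip_width: 0.0132
gripper_force: 20.1
[-0.02138977 -1.33318254 -1.35652168] [0.00419863 0.01516048 0.01529551]
```

View pics/w3.png

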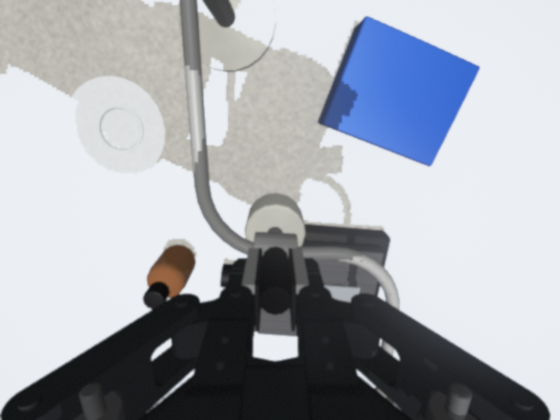

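```bash
python3 - <<'E'
from h import *
p=optics.get_image("wrist");s=env.observe()
g=cv2.cvtColor(p['color'],cv2.COLOR_RGB2GRAY).astype(int)
R=np.array(s['tool_rot']);T=lambda uv:(((onz(p,uv,.13)-s['position'])@R)*1000).round(1)[:,:2]
print(g[240:265,315]);print(g[240:265,335]);print(g[300,372:412]);print(g[325,372:412])
print(T([(315,251),(335,252),(393,300),(393,325),(190,60),(196,130)]))
E
```

```text
[ 65  58  57  58  61  65  77  91 103 111 118 124 130 135 137 133 127 121
 113  99  81  62  50  44  42]
[ 70  66  59  58  59  66  76  91 103 111 118 124 128 134 135 132 127 123
 117 112 107 106 105 106 104]
[ 47  48  48  48  49  50  50  53  61  81 111 147 168 157 135 131 145 161
 173 182 187 190 192 191 185 179 177 199 226 235 236 236 236 236 237 236
 237 237 237 237]
[40 40 41 40 40 41 41 41 40 41 41 42 42 42 44 45 44 44 44 46 46 46 45 45
 49 47 47 49 48 48 49 51 50 50 51 52 54 54 54 53]
[[ -0.8  22.5]
 [ -1.5  34. ]
 [-33.7  71.3]
 [-52.1  73.6]
 [ 98.8 -40.5]
 [ 66.2 -39.9]]
```

```bash

python3 -m crank '[1.2,-0.05,0.2,0,0, 1.2,-0.05,0.4,0,0, 1.2,-0.05,0.5,0,0, 1.2,0,0.5,0,0, 1.2,-0.03,0.5,0,0, 1.2,-0.03,0.5,0,0, 1.2,-0.03,0.5,0,0, 1.2,0,0,0,0]' 
python3 -m crank '[1.2,-0.02,0.38,0,0.098, 1.2,-0.02,0.38,0,0.098, 1.2,-0.02,0.38,0,0.098, 1.2,-0.02,0.38,0,0.098, 1.2,0,0,0,0, 1.2,0,0,0,0, 1.2,0,0,0,0, 1.2,0,0,0,0]' 
python3 - <<'E'
from h import *
s=env.observe();p=optics.get_image("wrist");s=env.observe()
g=cv2.cvtColor(p['color'],cv2.COLOR_RGB2GRAY).astype(int);cv2.imwrite("pics/w4.png",p['color'][:,:,::-1])
print(s['ft_force'],s['wrist_torque'])
E
```

```text
time_s: 10.27
position: [0.5308, -0.0414, 0.1452]
tool_rot: [[-0.069, 0.998, 0.001], [0.998, 0.069, -0.0], [-0.0, 0.0, -1.0]]
ft_force: [-0.1, -1.2, -1.9]
grip_width: 0.0137
gripper_force: 20.1
time_s: 10.93
position: [0.5446, -0.0432, 0.1453]
tool_rot: [[0.316, 0.949, -0.0], [0.949, -0.316, 0.0], [-0.0, -0.0, -1.0]]
ft_force: [0.7, -0.3, -1.7]
grip_width: 0.0136
gripper_force: 20.1
[-0.07408644 -0.69497422 -1.82987333] [-0.00804071  0.01325227 -0.02288084]
```

View pics/w4.png

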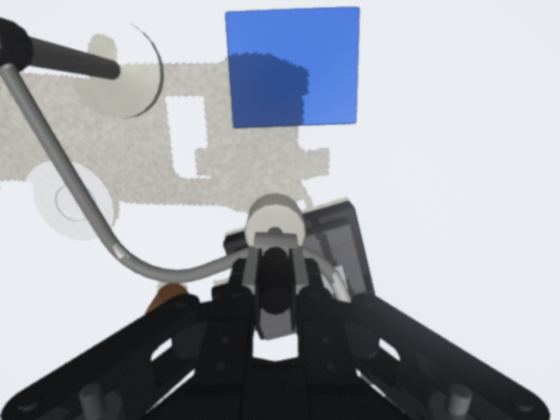

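The collar is still centred, with the rod entering at about (240,258) and leaving at (318,255). I'll continue round the second bend.

```bash

python3 -m crank '[1.2,-0.02,0.38,0,0.098, 1.2,-0.02,0.38,0,0.098, 1.2,-0.02,0.38,0,0.098, 1.2,-0.02,0.38,0,0.098, 1.2,0,0,0,0, 1.2,0,0,0,0, 1.2,0,0,0,0, 1.2,0,0,0,0]' 
python3 -m crank '[1.2,-0.02,0.38,0,0.098, 1.2,-0.02,0.38,0,0.098, 1.2,-0.02,0.38,0,0.098, 1.2,-0.02,0.38,0,0.098, 1.2,0,0,0,0, 1.2,0,0,0,0, 1.2,0,0,0,0, 1.2,0,0,0,0]' 
python3 -m crank '[1.2,-0.02,0.38,0,0.098, 1.2,-0.02,0.38,0,0.098, 1.2,0.02,0.38,0,0.098, 1.2,0.04,0.38,0,0.098, 1.2,0,0,0,0, 1.2,0,0,0,0, 1.2,0,0,0,0, 1.2,0,0,0,0]' 
python3 - <<'E'
from h import *
p=optics.get_image("wrist");s=env.observe()
cv2.imwrite("pics/w5.png",p['color'][:,:,::-1])
print(s['ft_force'],s['wrist_torque'])
g=cv2.cvtColor(p['color'],cv2.COLOR_RGB2GRAY).astype(int)
R=np.array(s['tool_rot']);T=lambda uv:(((onz(p,uv,.13)-s['position'])@R)*1000).round(1)[:,:2]
print(g[238:265,312]);print(g[238:265,330]);print(T([(312,251),(330,251)]))
print(spotter.look_for(p,"sleeve"))
E
```

```text
time_s: 11.65
position: [0.5577, -0.0507, 0.1454]
tool_rot: [[0.654, 0.757, -0.0], [0.757, -0.654, 0.0], [-0.0, -0.0, -1.0]]
ft_force: [0.5, 0.2, -1.5]
grip_width: 0.0131
gripper_force: 20.1
time_s: 12.32
position: [0.567, -0.0626, 0.1454]
tool_rot: [[0.893, 0.45, -0.0], [0.45, -0.893, 0.0], [-0.0, -0.0, -1.0]]
ft_force: [0.6, 0.4, -2.4]
grip_width: 0.0131
gripper_force: 20.1
time_s: 12.98
position: [0.5719, -0.077, 0.1453]
tool_rot: [[0.997, 0.074, -0.0], [0.074, -0.997, -0.0], [-0.0, 0.0, -1.0]]
ft_force: [-0.7, -0.5, -2.0]
grip_width: 0.0131
gripper_force: 20.1
[-1.51517604 -1.06016981 -1.13470574] [-0.14746053  0.16259814  0.00374181]
[110 108 108 105  99  90  95 104 112 117 123 128 131 129 126 123 119 111
 102  86  68  53  43  40  38  39  40]
[177 179 177 170 149 114 100 106 113 117 122 127 129 128 126 124 119 116
 123 146 168 177 178 178 178 178 179]
[[-0.3 21.7]
 [-0.3 31.9]]
[{'at': [0.743, 0.5929], 'score': 0.6}, {'at': [0.2855, 0.8393], 'score': 0.25}]
```

View pics/w5.png

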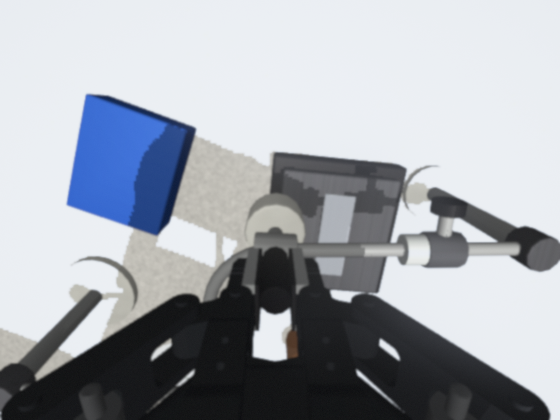

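The last leg is lined up at row 250. The sleeve's near end is at (400,250) and the clamp at (445,250), with about 59 mm of gap ahead of the collar. I'll advance 51 mm.

```bash

python3 -m crank '[1.2,0,0.2,0,0, 1.2,0,0.4,0,0, 1.2,0,0.5,0,0, 1.2,0,0.6,0,0, 1.2,0,0.5,0,0, 1.2,0,0.4,0,0, 1.2,0,0.3,0,0, 1.2,0,0,0,0]' 
python3 -m crank '[1.2,0,0.4,0,0, 1.2,0,0.5,0,0, 1.2,0,0.5,0,0, 1.2,0,0.4,0,0, 1.2,0,0.3,0,0, 1.2,0,0.1,0,0, 1.2,0,0,0,0, 1.2,0,0,0,0]' 
python3 - <<'E'
from h import *
p=optics.get_image("wrist");s=env.observe()
cv2.imwrite("pics/w6.png",cv2.resize(p['color'][200:300,230:390,::-1],None,fx=4,fy=4))
print(s['ft_force'],s['wrist_torque'])
E
```

```text
time_s: 13.75
position: [0.5742, -0.1069, 0.1453]
tool_rot: [[0.997, 0.071, 0.0], [0.071, -0.997, -0.0], [0.0, 0.0, -1.0]]
ft_force: [0.9, -0.5, -1.3]
grip_width: 0.0136
gripper_force: 20.1
time_s: 14.42
position: [0.5757, -0.1281, 0.1453]
tool_rot: [[0.997, 0.072, -0.0], [0.072, -0.997, 0.0], [-0.0, -0.0, -1.0]]
ft_force: [0.0, 0.1, -1.8]
grip_width: 0.0131
gripper_force: 20.2
[-0.39178632  0.00228595 -1.80648571] [-0.00766799  0.0192789   0.02517194]
```

View pics/w6.png

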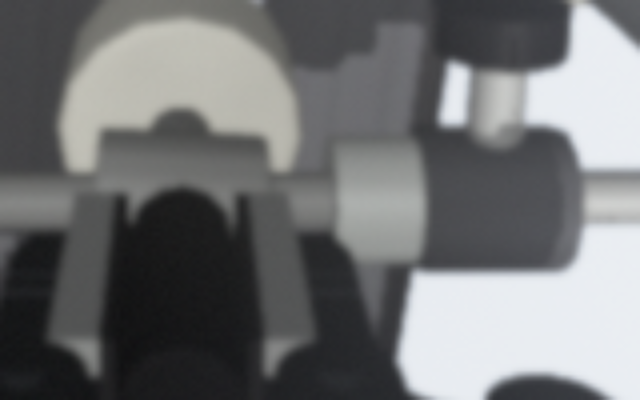

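The collar front is at column 272 and the sleeve end at 335 in the crop, a gap of about 8.5 mm. I'll close in and push gently.

```bash

python3 -m crank '[1.2,0,0.2,0,0, 1.2,0,0.2,0,0, 1.2,0,0.2,0,0, 1.2,0,0.1,0,0, 1.2,0,0.1,0,0, 1.2,0,0.1,0,0, 1.2,0,0.1,0,0, 1.2,0,0,0,0]' | egrep 'pos|ft'
python3 -m crank '[1.2,0,0.05,0,0, 1.2,0,0.05,0,0, 1.2,0,0.05,0,0, 1.2,0,0.05,0,0, 1.2,0,0.05,0,0, 1.2,0,0.05,0,0, 1.2,0,0,0,0, 1.2,0,0,0,0]' | egrep 'pos|ft'
```

```text
position: [0.5764, -0.1376, 0.1453]
ft_force: [-0.1, 3.3, -1.2]
position: [0.5766, -0.1411, 0.1453]
ft_force: [-0.7, 2.5, -1.0]
```

```bash

python3 -m crank '[1.2,0,0.05,0,0, 1.2,0,0.05,0,0, 1.2,0,0.05,0,0, 1.2,0,0.05,0,0, 1.2,0,0,0,0, 1.2,0,0,0,0, 1.2,0,0,0,0, 1.2,0,0,0,0]' | egrep 'pos|ft'
python3 - <<'E'
from h import *
p=optics.get_image("wrist")
cv2.imwrite("pics/w7.png",cv2.resize(p['color'][200:300,230:390,::-1],None,fx=4,fy=4))
E
```

```text
position: [0.5768, -0.1432, 0.1453]
ft_force: [0.2, 3.5, -1.0]
```

View pics/w7.png

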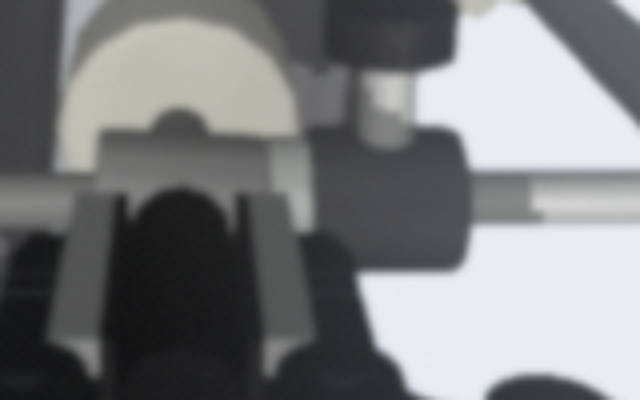

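The collar is against the sleeve at column 272 and the clamp edge is at 313, so about 5 mm still shows and 3.5–4 mm of push remains. I've now viewed 12 pictures, over the limit of 10, so from here I'll work from numbers only.

```bash

python3 -m crank '[1.2,0,0.05,0,0, 1.2,0,0.05,0,0, 1.2,0,0.05,0,0, 1.2,0,0.05,0,0, 1.2,0,0.05,0,0, 1.2,0,0,0,0, 1.2,0,0,0,0, 1.2,0,0,0,0]' | egrep 'pos|ft'
python3 -m crank '[1.2,0,0.02,0,0, 1.2,0,0.02,0,0, 1.2,0,0,0,0, 1.2,0,0,0,0, 1.2,0,0,0,0, 1.2,0,0,0,0, 1.2,0,0,0,0, 1.2,0,0,0,0]' | egrep 'pos|ft'
python3 - <<'E'
from h import *
p=optics.get_image("wrist");g=cv2.cvtColor(p['color'],cv2.COLOR_RGB2GRAY).astype(int)
print(g[239:245,290:320].mean(0).round())
E
```

```text
position: [0.577, -0.1456, 0.1453]
ft_force: [-0.8, 3.6, -0.5]
position: [0.577, -0.1459, 0.1453]
ft_force: [-1.2, 3.3, -1.2]
[106. 106. 106. 106. 105. 104. 107. 121. 136. 143. 144. 136. 114.  87.
  72.  70.  70.  70.  70.  71.  71.  71.  71.  71.  71.  71.  72.  72.
  72.  72.]
```

```bash

for i in 1; do
python3 -m crank '[1.2,0,0.02,0,0, 1.2,0,0.02,0,0, 1.2,0,0.02,0,0, 1.2,0,0,0,0, 1.2,0,0,0,0, 1.2,0,0,0,0, 1.2,0,0,0,0, 1.2,0,0,0,0]' | egrep 'pos|ft'
python3 -m crank '[1.2,0,0.02,0,0, 1.2,0,0,0,0, 1.2,0,0,0,0, 1.2,0,0,0,0, 1.2,0,0,0,0, 1.2,0,0,0,0, 1.2,0,0,0,0, 1.2,0,0,0,0]' | egrep 'pos|ft'; done
python3 - <<'E'
from h import *
p=optics.get_image("wrist");g=cv2.cvtColor(p['color'],cv2.COLOR_RGB2GRAY).astype(int)
print(g[239:245,290:320].mean(0).round())
E
```

```text
position: [0.577, -0.1466, 0.1453]
ft_force: [-0.3, 3.2, -1.5]
position: [0.5771, -0.1467, 0.1453]
ft_force: [-0.3, 4.0, -1.9]
[106. 106. 106. 106. 105. 104. 108. 121. 135. 138. 125. 100.  78.  70.
  70.  70.  70.  70.  71.  70.  71.  71.  72.  71.  72.  72.  72.  72.
  73.  73.]
```

```bash

python3 -m crank '[1.2,0,0.02,0,0, 1.2,0,0,0,0, 1.2,0,0,0,0, 1.2,0,0,0,0, 1.2,0,0,0,0, 1.2,0,0,0,0, 1.2,0,0,0,0, 1.2,0,0,0,0]' | egrep 'pos|ft'
python3 -m crank '[1.2,0,0.02,0,0, 1.2,0,0,0,0, 1.2,0,0,0,0, 1.2,0,0,0,0, 1.2,0,0,0,0, 1.2,0,0,0,0, 1.2,0,0,0,0, 1.2,0,0,0,0]' | egrep 'pos|ft'
```

```text
position: [0.5771, -0.1469, 0.1453]
ft_force: [0.2, 4.0, -2.0]
position: [0.5771, -0.147, 0.1453]
ft_force: [-0.8, 5.2, -0.9]
```

```bash

python3 -m crank '[1.2,0,0.02,0,0, 1.2,0,0,0,0, 1.2,0,0,0,0, 1.2,0,0,0,0, 1.2,0,0,0,0, 1.2,0,0,0,0, 1.2,0,0,0,0, 1.2,0,0,0,0]' | egrep 'pos|ft'
python3 - <<'E'
from h import *
p=optics.get_image("wrist");g=cv2.cvtColor(p['color'],cv2.COLOR_RGB2GRAY).astype(int)
print(g[239:245,290:320].mean(0).round(),env.observe()['ft_force'])
E
```

```text
position: [0.5771, -0.1471, 0.1453]
ft_force: [-0.7, 6.3, -0.4]
[107. 106. 106. 106. 105. 105. 110. 126. 138. 136. 113.  86.  72.  69.
  70.  70.  70.  71.  71.  71.  71.  71.  72.  72.  72.  72.  72.  73.
  72.  73.] [-1.82595616  6.02949136 -0.92356797]
```

```bash

python3 -m crank '[1.2,0,0.02,0,0, 1.2,0,0,0,0, 1.2,0,0.02,0,0, 1.2,0,0,0,0, 1.2,0,0,0,0, 1.2,0,0,0,0, 1.2,0,0,0,0, 1.2,0,0,0,0]' | egrep 'pos|ft'
python3 - <<'E'
from h import *
p=optics.get_image("wrist");g=cv2.cvtColor(p['color'],cv2.COLOR_RGB2GRAY).astype(int)
print(g[239:245,290:306].mean(0).round(),env.observe()['ft_force'])
E
```

```text
position: [0.577, -0.1471, 0.1453]
ft_force: [-1.7, 7.4, 0.0]
[107. 106. 107. 106. 106. 106. 111. 126. 138. 133. 110.  84.  71.  70.
  71.  70.] [-1.40735061  6.65218874  0.35257622]
```

```bash

python3 -m crank '[1.2,0,0.02,0,0, 1.2,0,0,0,0, 1.2,0,0.02,0,0, 1.2,0,0,0,0, 1.2,0,0.02,0,0, 1.2,0,0,0,0, 1.2,0,0.02,0,0, 1.2,0,0,0,0]' | egrep 'pos|ft'
python3 - <<'E'
from h import *
p=optics.get_image("wrist");g=cv2.cvtColor(p['color'],cv2.COLOR_RGB2GRAY).astype(int)
s=env.observe();print(g[239:245,290:306].mean(0).round(),s['ft_force'],s['wrist_torque'],s['position'])
E
```

```text
position: [0.577, -0.1473, 0.1454]
ft_force: [-0.8, 9.3, 1.1]
[107. 106. 106. 106. 106. 107. 116. 130. 136. 126. 101.  78.  70.  70.
  70.  70.] [-2.23282965 10.46600597  0.60717507] [1.75414276 0.25216481 0.09374428] [ 0.57699136 -0.14730638  0.14533997]
```

The force has risen to 10 N with no further sleeve travel, so the sleeve is home. I'll relieve the push, lower the lamp onto the rod and release it.

```bash

python3 -m crank '[1.2,0,-0.04,0,0, 1.2,0,-0.04,0,0, 1.2,0,-0.04,0,0, 1.2,0,-0.04,0,0, 1.2,0,0,0,0, 1.2,0,0,0,0, 1.2,0,0,0,0, 1.2,0,0,0,0]' | egrep 'pos|ft'
python3 -m crank '[1.2,0,0,0.05,0, 1.2,0,0,0.05,0, 1.2,0,0,0.05,0, 1.2,0,0,0,0, 1.2,0,0,0,0, 1.2,0,0,0,0, 1.2,0,0,0,0, 1.2,0,0,0,0]' | egrep 'pos|ft'
```

```text
position: [0.5771, -0.147, 0.1453]
ft_force: [-0.5, 3.9, -1.7]
position: [0.5772, -0.147, 0.1439]
ft_force: [1.0, 4.2, 0.0]
```

```bash

python3 -m crank '[1.2,0,-0.04,0,0, 1.2,0,-0.04,0,0, 1.2,0,0.0,0.03,0, 1.2,0,0,0,0, 1.2,0,0,0,0, 1.2,0,0,0,0, 1.2,0,0,0,0, 1.2,0,0,0,0]' | egrep 'pos|ft'
python3 -m crank '[1.8,0,0,0,0, 2.4,0,0,0,0, 3,0,0,0,0, 4,0,0,0,0, 5,0,0,0,0, 5,0,0,0,0, 5,0,0,0,0, 5,0,0,0,0]' | egrep 'pos|ft|grip'
python3 -m crank '[5,0,0,-0.3,0, 5,0,0,-0.8,0, 5,0,0,-1.2,0, 5,0,0,-1.5,0, 5,0,0,-1.5,0, 5,0,0,-1.5,0, 5,0,0,-1.2,0, 5,0,0,0,0]' | egrep 'pos|ft|time'
python3 - <<'E'
from h import *
p=optics.get_image("wrist");g=cv2.cvtColor(p['color'],cv2.COLOR_RGB2GRAY)
s=env.observe();print(s['position'],s['grip_width'])
# where is the collar/sleeve now
for z,y in((.138,-.13),(.138,-.16)): pass
th=-1.4993;d=np.array([np.cos(th),np.sin(th)])
c=np.array([.5771,-.147])
L=np.array([[*(c+d*t),.136] for t in np.arange(-.02,.045,.001)])
uv=proj(p,L);print([(int(round(t)),int(g[int(round(v)),int(round(u))])) for t,(u,v) in zip(np.arange(-20,45,1),uv)])
print(spotter.look_for(p,"lamp_grip")[:1],spotter.look_for(p,"sleeve")[:1],proj(p,[[.5771,-.147,.159]])/[560,420])
cv2.imwrite("pics/w8.png",p['color'][:,:,::-1])
E
```

```text
position: [0.5771, -0.1466, 0.1437]
ft_force: [0.1, -1.8, 1.6]
position: [0.577, -0.1461, 0.1435]
ft_force: [0.1, 0.6, -0.4]
grip_width: 0.05
gripper_force: 0.0
time_s: 26.1
position: [0.5779, -0.1465, 0.2268]
ft_force: [0.2, -0.6, -0.3]
[ 0.57741271 -0.14630538  0.2250663 ] 0.05023929883907591
[(-20, 112), (-19, 112), (-18, 112), (-17, 112), (-16, 112), (-15, 111), (-14, 111), (-13, 109), (-12, 108), (-11, 112), (-10, 112), (-9, 113), (-8, 111), (-7, 82), (-6, 57), (-5, 41), (-4, 39), (-3, 39), (-2, 39), (-1, 38), (0, 40), (1, 41), (2, 39), (3, 42), (4, 44), (5, 45), (6, 60), (7, 87), (8, 107), (9, 117), (10, 117), (11, 115), (12, 113), (13, 130), (14, 123), (15, 99), (16, 79), (17, 73), (18, 73), (19, 75), (20, 74), (21, 74), (22, 74), (23, 75), (24, 75), (25, 76), (26, 77), (27, 76), (28, 77), (29, 77), (30, 79), (31, 78), (32, 79), (33, 79), (34, 79), (35, 79), (36, 88), (37, 102), (38, 120), (39, 120), (40, 125), (41, 137), (42, 170), (43, 173), (44, 174)]
[{'at': [0.4859, 0.4779], 'score': 0.9}] [] [[0.4899866  0.52436985]]
```

```bash
python3 - <<'E'
from h import *
from scipy.ndimage import map_coordinates
p=optics.get_image("wrist");g=cv2.cvtColor(p['color'],cv2.COLOR_RGB2GRAY).astype(float)
th=-1.4993;d=np.array([np.cos(th),np.sin(th)]);n=np.array([-d[1],d[0]])
c=np.array([.5771,-.147]);t=np.arange(.009,.0192,.0005)
print((t*1000).round(1))
for lat in(-.006,-.003,0,.003,.006):
    z=.13+np.sqrt(.009**2-lat**2)
    uv=proj(p,np.array([[*(c+d*a+n*lat),z] for a in t]));print(lat,map_coordinates(g,[uv[:,1],uv[:,0]],order=1).round().astype(int))
print("px/mm",np.linalg.norm(uv[-1]-uv[0])/10)
for nme,z in(("slidebox",.0),("dish",.0),("dropper",.0)):
  for cam in("scene","side"):
    q=optics.get_image(cam);r=spotter.look_for(q,nme)[:1];print(nme,cam,[np.round(np.array(x['at'])*[560,420],1) for x in r])
E
```

```text
[ 9.   9.5 10.  10.5 11.  11.5 12.  12.5 13.  13.5 14.  14.5 15.  15.5
 16.  16.5 17.  17.5 18.  18.5 19. ]
-0.006 [ 94  97  98  98  99 100 102 103 104 101  97  87  78  71  67  65  65  65
  66  67  66]
-0.003 [108 109 109 107 106 105 108 113 120 119 114 101  88  77  71  69  69  69
  69  69  70]
0 [116 117 116 115 113 111 113 118 125 125 118 106  91  80  74  73  72  73
  73  73  73]
0.003 [120 120 120 118 117 118 123 133 143 146 139 125 104  88  76  74  73  74
  73  73  74]
0.006 [115 114 113 113 112 112 113 118 124 124 118 107  92  80  75  74  75  74
  74  73  72]
px/mm 1.2807672508914119
slidebox scene [array([311.6, 264.8])]
slidebox side [array([285.3, 210.6])]
dish scene [array([313.1, 202.1])]
dish side [array([171.3, 236.1])]
dropper scene [array([252.2, 195.8])]
dropper side [array([200.5, 281.3])]
```

```bash
python3 -c "
from rig import env
print(env.close_job())"
```

```text
the job is handed in; nothing more can be done
None
```

The lamp was slid round both corners to the stop and left hanging there, and the job is handed in. The sleeve reads as fully home: force rose to about 10 N with no further travel and about 1.5–2 mm still showing, never near 20 N. The bystanders were not touched, and the clock stood near 26 s. I viewed 12 pictures, over the limit of 10.

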